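# Change over the drop-front tool chests

### The job

Two wooden tool chests with bottom-hinged drop fronts stand on the luthier's bench, a wide one and a narrow one. The tools of the narrow chest are done with and those of the wide one are wanted: push the narrow chest's flap up until it is fully shut, and pull the wide chest's flap all the way down open. Either may come first.

Things in the scene. Friction and masses are not known exactly. Their poses are not given: they have to be found in the camera images.
- wide_flap (a joint): Bottom-hinged flap (276 x 100 x 12 mm) of the wide chest. 0 = shut, upright; 1.571 = fully open, level, at its stop. Stays at any angle; about 1 to 5 N at the bar moves it. Starts shut or nearly so. Chest: 280 wide, 170 deep, 155 mm high, fixed, faces the robot roughly; hinge 55 mm above the bench, 6 mm before its front. Bottle at the rear of its top.
- wide_bar (a point): Middle of the WIDE chest flap's handle: a level steel bar, 14 mm thick, 120 mm clear between two ears at the flap's free edge, 50 mm beyond the panel (open gap). Frame turns with the flap: y along the bar; z from hinge to bar (up when shut, level away from the chest when open); x into the chest when shut, up when open. Hinge axis, parallel to y, is 150 mm along -z. Bar height: shut 205 mm, open 55 mm.
- narrow_flap (a joint): Bottom-hinged flap (176 x 100 x 12 mm) of the narrow chest. 0 = shut, upright; 1.571 = fully open, level, at its stop. Stays at any angle; about 1 to 5 N at the bar moves it. Starts open or nearly so. Chest: 180 wide, 170 deep, 155 mm high, fixed, faces the robot roughly; hinge 55 mm above the bench, 6 mm before its front. Wood blank at the rear of its top.
- narrow_bar (a point): Middle of the NARROW chest flap's handle: a level steel bar, 14 mm thick, 120 mm clear between two ears at the flap's free edge, 50 mm beyond the panel (open gap). Frame turns with the flap: y along the bar; z from hinge to bar (up when shut, level away from the chest when open); x into the chest when shut, up when open. Hinge axis, parallel to y, is 150 mm along -z. Bar height: shut 205 mm, open 55 mm.

How it is judged:
At the end, for the whole second after the job is handed in: The wide chest's flap is within 10 degrees of fully open (above 1.39 rad), the narrow chest's flap is within 10 degrees of shut (below 0.175 rad), and both are at rest (under 0.1 rad/s) (value of joint wide_flap above 1.39 rad and value of joint narrow_flap below 0.175 rad and velocity of joint wide_flap between -0.1 and 0.1 rad/s and velocity of joint narrow_flap between -0.1 and 0.1 rad/s); the robot touches nothing.
It also fails if it takes over 54 s, if anything falls off the work surface, if the arm or the gripper's body presses on something with over 40 N, if the wrist force passes 120 N, or if a joint passes its speed limit or range.

### The arm

A 6-joint arm with a two-finger parallel gripper is mounted at the origin on the work surface. World frame = base frame: x ahead of the robot, y to its left, z up, the work surface at z = 0. Lengths are in m, angles in rad, forces in N, time in s.
With the tool pointing down it reaches from about 0.375 to 0.9 m from the base axis. Payload 3.1 kg.
Tool frame: the origin (TCP) lies on the centre line of the jaws, within the pads' length; the fingertips stand robot.tcp_to_tips ahead of it and the grasp point (between the pads) lies 3 mm ahead of it (robot.tcp_to_tips is the distance from the TCP to the fingertips, in m); z points along the fingers, y is the line along which they close (so a half turn about z gives the same grasp; the last joint's range is limited). The gripper opens to 87 mm and grips with 3 to 60 N. Pads are 19 mm wide; open, the fingers measure 117 mm over their backs; the gripper's body (75 mm by 190 mm) begins 51 mm behind the grasp point.
Start: joints at [1.04, 0.527, 1.433, -0, 1.181, -0.178], TCP at [0.216, 0.586, 0.205] pointing down, gripper open.
Joint ranges: [-3.08, 3.08], [-0.75, 2.2], [0.22, 2.44], [-1.43, 4.57], [0, 2.65], [-2.85, 2.85]. Speed limits (rad/s): [2.79, 2.79, 3.14, 3.14, 3.14, 3.14].

### API

Orientations are given as a unit quaternion [x, y, z, w].
In Python, from rig import robot gives the robot as it stands. The module is installed in compiled form; this text tells all that it offers.
- The arm moves only by the shell command python3 -m jog 'ROWS' [FORCE]. ROWS is JSON, one flat list of numbers, 5 for each row, row after row: the finger opening in m, from 0 to 0.087, then the shift along the tool's x, y, z in m, then the turn about the tool's z in units of 10 degrees (1.0 is 10 degrees). In form: [claw, x, y, z, roll, claw, x, y, z, roll, ...]. A call has 1 to 20 rows; each row shifts and turns the commanded pose from where the row before left it, along the tool's axes as they then stand; what a row does not reach is not made up. A row lasts 1/8 s, in which the tool goes at most 62.5 mm and 10.7 degrees, less where a joint would pass 70% of its speed; a pose out of reach is approached as far as the arm can. A call with a gripper value outside its range is refused whole. The fingers move at their own pace and stop on an object; FORCE is the grip in N (left out, the last holds). Time passes only in rows, so rows that do not move let the fingers close. It gives the time, the measured TCP pose, the force, the opening and the grip force at its end, in the units of the state.
- robot.get_obs(): the state, without advancing time (a new reading comes with each control period).
- robot.camera(name): name is "scene" or "top" or "wrist"; returns the picture (420x560x3 uint8, blue, green, red); there is no depth.
- robot.camera_model(name): a dict with "fx", "fy", "cx", "cy" (pixels), "R" (3x3) and "t" (3): a world point X has camera coordinates R X + t; the wrist camera has in their place "tool_from_camera" (4x4, takes a point from camera to tool coordinates, whose origin is the TCP and whose axes are the flange's). Camera axes: x right, y down, z forward; pixel columns grow to the right and rows downward; lengths in m; the calibration is good to about 2 mm. A picture is of the moment at which its call begins: read the wrist's pose just before it. camera_model takes no time and is no camera call.
- robot.hand_in(): hands the job in; it is judged then, once.
Trained networks look in the newest picture that a camera, given by its name, has taken for a name from the list of things; names that differ only in an ending like _2 or _b are one class to them, and where a whole thing is asked for, a point or a joint stands for the part that bears it (a point fixed in the world has none). Each returns a list of dicts, best first, with "conf" (0 to 1); they miss things now and then, are a little off and sometimes report something else, mostly with a low value. They report only what shows in the picture. A call takes as long as a camera call.
- robot.look_for(camera, label): "extent" ([centre column, centre row, width, height] in pixels, round what is visible of it).
- robot.outline_of(camera, label): "region" (420x560 bool, what is visible of it) and "extent" ([centre column, centre row, width, height] in pixels, round what is visible of it).
The state is a dict: "time": time; "q": joint angles; "joint_velocities": joint speeds; "joint_torque": joint torques, N m; "position": TCP position; "tool_rot": TCP orientation; "ft_force": force on the tool from outside, world axes, zero at the start; "moment": the same for the moment, N m; "grip_width": finger opening in m; "grip_force": force on a finger pad.
Only numpy, scipy, OpenCV 4.12 (cv2) and the standard library are available. Lean on these libraries where they do the work, as an engineer would, in place of code of your own. Each camera call takes 0.05 s, during which the arm holds its last target. There are 200 camera calls.

## Working session

There is one attempt and no reset: what is moved stays moved. The work goes in short steps, Python scripts to look and compute and a shell command to move; the robot and the scene stay as the last step left them, time stands still between calls to the robot, and variables do not carry over. Pictures are saved under pics/ and viewed, at most 10 in all, crops included, and the job is handed in when it is done.

```bash
mkdir -p pics
python3 - <<'E'
from rig import robot
import cv2,numpy as np
np.set_printoptions(precision=4,suppress=True)
o=robot.get_obs();print(o['time'],o['position'],o['tool_rot'],robot.tcp_to_tips)
for c in ['scene','top']:
    im=robot.camera(c);cv2.imwrite(f'pics/{c}0.png',im)
    for l in ['wide_bar','narrow_bar','wide_flap','narrow_flap']:
        print(c,l,[(np.round(d['extent'],1),round(d['conf'],2)) for d in robot.look_for(c,l)[:2]])
    m=robot.camera_model(c);print(m)
E
```

```text
0.0 [0.2155 0.5858 0.2038] [ 0.1755  0.9845 -0.001  -0.0004] 0.022
scene wide_bar [(array([369.1, 278.8, 171.5,  66.1]), 0.69)]
scene narrow_bar [(array([214.9, 191. ,  95.8, 101.4]), 0.79)]
scene wide_flap [(array([367.8, 280. , 172.5,  62.6]), 0.93)]
scene narrow_flap [(array([216.7, 192.8,  96.6,  96.5]), 0.55)]
{'fx': 459.90954885456654, 'fy': 459.90954885456654, 'cx': 275.7443417864381, 'cy': 214.90298769130996, 'R': array([[-0.4343,  0.9007, -0.015 ],
       [ 0.7687,  0.3619, -0.5273],
       [-0.4695, -0.2405, -0.8495]]), 't': array([ 0.2552, -0.3693,  1.2057])}
top wide_bar [(array([183.8, 201.1, 129.6,  29. ]), 0.67)]
top narrow_bar []
top wide_flap [(array([181.4, 203.8, 136.7,  31.3]), 0.75)]
top narrow_flap [(array([343.1, 245.8,  79.1,  74.1]), 0.91)]
{'fx': 383.159081586927, 'fy': 383.159081586927, 'cx': 277.504892928222, 'cy': 209.1456838685159, 'R': array([[-0.0095, -0.9999,  0.0131],
       [-0.9862,  0.0073, -0.1651],
       [ 0.165 , -0.0144, -0.9862]]), 't': array([-0.011 ,  0.6299,  0.8329])}
```

View pics/scene0.png

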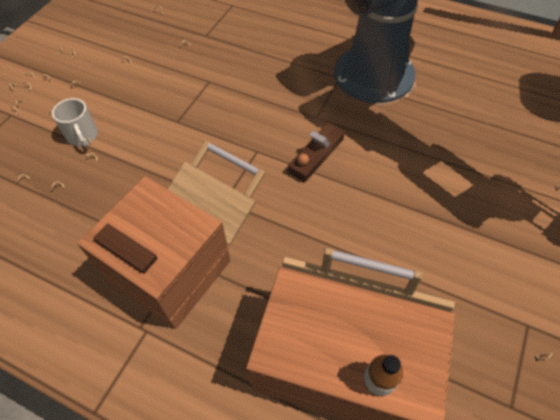

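View pics/top0.png

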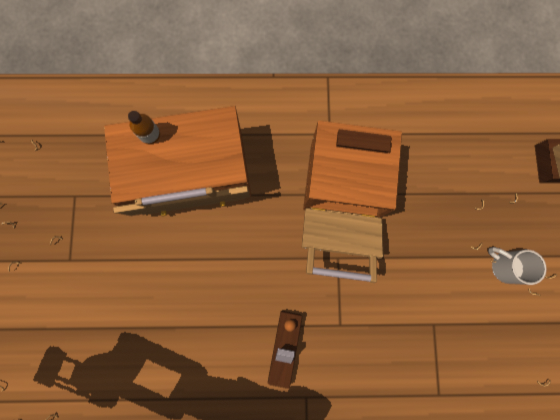

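The scene view shows the wide chest shut, with its bar from about (331,257) to (413,274). The narrow flap is open, with its bar from about (208,148) to (258,171). In the top view the bars run (141,201)–(210,192) and (313,270)–(371,278). A block plane lies in front at (286,348).

```bash
cat > h.py <<'E'
from rig import robot
import numpy as np
from scipy.optimize import least_squares
np.set_printoptions(precision=4,suppress=True)
def proj(c,X):
    m=robot.camera_model(c);p=np.asarray(X)@np.array(m['R']).T+m['t']
    return np.c_[p[:,0]/p[:,2]*m['fx']+m['cx'],p[:,1]/p[:,2]*m['fy']+m['cy']]
def chest(p,w):
    hx,hy,yaw,th=p  # outward dir e (away from chest), along-bar l
    e=-np.array([np.cos(yaw),np.sin(yaw),0]);l=np.array([-np.sin(yaw),np.cos(yaw),0]);z=np.array([0,0,1])
    h=np.array([hx,hy,.055]);b=h+.15*(np.sin(th)*e+np.cos(th)*z)
    bar=[b+.06*l,b-.06*l]
    f=h-.006*e+.1*z;top=[f+w/2*l-.17*e,f-w/2*l-.17*e,f-w/2*l,f+w/2*l]
    return np.array(bar),np.array(top),b
def fit(w,tb,tt,sb,st,p0):
    def r(p):
        bar,top,_=chest(p,w);o=[]
        for c,a,b in(('top',tb,tt),('scene',sb,st)):
            o+=[proj(c,bar)-a,(proj(c,top)-b)[~np.isnan(b[:,0])]]
        return np.concatenate(o)
    s=least_squares(lambda p:r(p).ravel(),p0,loss='soft_l1',f_scale=2);return s.x,r(s.x)
E
python3 - <<'E'
from h import *
A=np.array;n=np.nan
for name,a in {'wide':(.28,A([[141,201],[210,192.]]),A([[105,125],[236,108],[246,184],[113,202.]]),A([[331,257],[413,274.]]),A([[n,n],[n,n],[454,310],[283,268.]])[[0,1,3,2]]*0+A([[n,n],[n,n],[454,310],[280,268.]]),(.65,.3,0,.1)),
 'narrow':(.18,A([[313,272],[371,279.]]),A([[317,123],[402,130],[394,208],[309,198.]]),A([[258,171],[208,148.]]),A([[161,278],[82,243],[145,178],[224,231.]]),(.6,-.1,0,1.5))}.items():
    p,r=fit(*a);print(name,p,'bar',chest(p,a[0])[2]);print(r)
    if name=='wide':
        b=list(a);b[3]=a[3];print()
E
```

```text
wide [0.6399 0.1815 0.1578 0.0677] bar [0.6299 0.1799 0.2047]
[[   3.5055    0.7498]
 [  -2.926    -0.3466]
 [  -0.5673    1.3825]
 [   0.3052   -1.7698]
 [   2.6174   -1.0732]
 [  -0.7057    2.8955]
 [  78.1332   16.0321]
 [ -82.8194  -21.1795]
 [-176.6286  -47.0317]
 [ 172.6631   41.3839]]

narrow [ 0.6159 -0.1648 -0.1208  1.1977] bar [ 0.4772 -0.1479  0.1097]
[[ -0.2155   0.5715]
 [ -1.4456  -0.0001]
 [ -1.8036  -1.8101]
 [ -2.4203   0.5588]
 [  0.7397   1.1028]
 [ -1.6609   1.2983]
 [ -0.7394  -0.1059]
 [  0.6302  -1.9324]
 [ -1.4873  19.8657]
 [ -4.5163   0.8427]
 [ -0.4236  -2.993 ]
 [ -0.5741 -11.6189]]
```

Run:
```python
from h import *
import cv2
A=np.array;n=np.nan
ims={c:cv2.resize(cv2.imread(f'pics/{c}0.png'),None,fx=3,fy=3,interpolation=cv2.INTER_CUBIC) for c in('top','scene')}
for name,a in {'wide':(.28,A([[141,201],[210,192.]]),A([[105,125],[236,108],[246,184],[113,202.]]),A([[413,274],[331,257.]]),A([[n,n],[n,n],[283,268],[454,310]]),(.65,.3,0,.1)),
 'narrow':(.18,A([[313,272],[371,279.]]),A([[317,123],[402,130],[394,208],[309,198.]]),A([[258,171],[208,148.]]),A([[n,n],[82,243],[145,178],[n,n]]),(.6,-.1,0,1.5))}.items():
    p,r=fit(*a);print(name,p,'bar',chest(p,a[0])[2],np.abs(r).max());np.save(name,p)
    bar,top,_=chest(p,a[0])
    for c in ims:
        cv2.polylines(ims[c],[np.round(proj(c,top)*3).astype(int)],True,(0,255,0),1)
        cv2.polylines(ims[c],[np.round(proj(c,bar)*3).astype(int)],False,(0,255,255),1)
t=ims['top'][300:860,290:1230];s=ims['scene'][400:1000,220:1390]
o=np.vstack([cv2.resize(t,(500,298)),cv2.resize(s,(585,300))[:,:500]]);cv2.imwrite('pics/ov.png',cv2.resize(o,None,fx=1,fy=1))
```

```text
wide [0.6404 0.1849 0.1457 0.063 ] bar [0.631  0.1835 0.2047] 4.9266397356001335
narrow [ 0.6165 -0.1656 -0.1244  1.2048] bar [ 0.4775 -0.1482  0.1087] 5.280071749527451
```

View pics/ov.png

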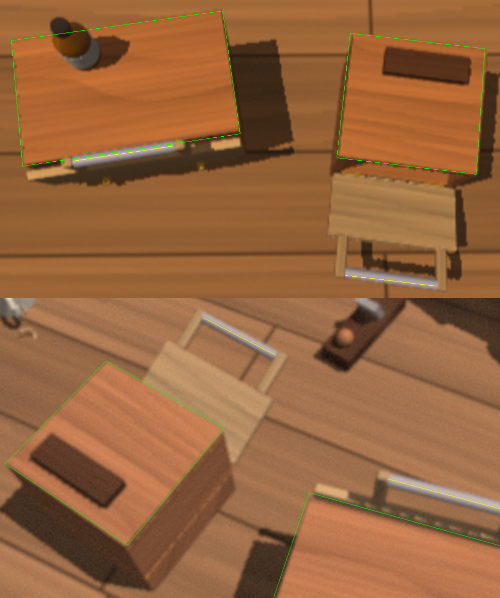

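Both fits overlay well. I'll do the wide flap first: grip its bar with the jaws closing across it, 30 mm off centre to stay clear of the bottle. I start by rising and turning.

```bash
python3 -m jog '[0.05,0,0,-0.045,1,0.05,0,0,-0.045,1,0.05,0,0,-0.04,1,0.05,0,0,0,1,0.05,0,0,0,1,0.05,0,0,0,1,0.05,0,0,0,0.145,0.05,0,0,0,0]'
cat >> h.py <<'E'
from scipy.spatial.transform import Rotation as Ro
def goto(X,yaw):
    o=robot.get_obs();R=Ro.from_quat(o['tool_rot']).as_matrix();y=R[:,1]
    d=R.T@(np.array(X)-o['position'])
    print('t',o['time'],'pos',o['position'],'shift',d,'roll10',np.degrees((np.arctan2(y[1],y[0])-yaw+np.pi/2)%np.pi-np.pi/2)/10,'z',R[:,2],'q6',o['q'][5],'F',o['ft_force'],'grip',o['grip_width'],o['grip_force'])
def where(name,off=0,th=None,dz=0):
    p=np.load(name+'.npy').copy()
    if th is not None:p[3]=th
    b=chest(p,.2)[2];l=np.array([-np.sin(p[2]),np.cos(p[2]),0])
    return b+off*l+[0,0,dz],p[2]
E
python3 -c "
from h import *
goto(*where('wide',-.03,None,.003+.1))"
```

```text
time: 1.5
position: [0.2159, 0.5864, 0.3347]
tool_rot: [0.653, 0.757, -0.0, 0.0]
ft_force: [-0.2, -0.6, -0.5]
grip_width: 0.05
grip_force: 0.0
t 1.5 pos [0.2159 0.5864 0.3347] shift [-0.4896  0.3513  0.027 ] roll10 0.011198478686623948 z [-0.0001 -0.0002 -1.    ] q6 0.8918539896816318 F [-0.194  -0.6225 -0.5398] grip 0.049988064748483836 0.0
```

```bash
python3 -m jog '[0.05,-0.049,0.035,0,0,0.05,-0.049,0.035,0,0,0.05,-0.049,0.035,0,0,0.05,-0.049,0.035,0,0,0.05,-0.049,0.035,0,0,0.05,-0.049,0.035,0,0,0.05,-0.049,0.035,0,0,0.05,-0.049,0.035,0,0,0.05,-0.049,0.035,0,0,0.05,-0.049,0.036,0,0,0.05,0,0,0,0,0.05,0,0,0,0]'
python3 - <<'E'
from h import *
import cv2
goto(*where('wide',-.03,None,.003))
im=robot.camera('wrist');m=robot.camera_model('wrist');print(m['tool_from_camera'])
o=robot.get_obs();T=np.eye(4);T[:3,:3]=Ro.from_quat(o['tool_rot']).as_matrix();T[:3,3]=o['position']
C=np.linalg.inv(T@np.array(m['tool_from_camera']))
bar,top,_=chest(np.load('wide.npy'),.28);P=np.r_[bar,top]@C[:3,:3].T+C[:3,3]
uv=np.c_[P[:,0]/P[:,2]*m['fx']+m['cx'],P[:,1]/P[:,2]*m['fy']+m['cy']];print(uv)
cv2.polylines(im,[np.round(uv[:2]).astype(int)],False,(0,255,0),1);cv2.imwrite('pics/w1.png',im)
E
```

```text
time: 3.0
position: [0.6339, 0.1526, 0.3343]
tool_rot: [0.654, 0.757, -0.0, -0.001]
ft_force: [0.2, -0.3, -0.1]
grip_width: 0.05
grip_force: 0.0
t 3.0 pos [0.6339 0.1526 0.3343] shift [0.0009 0.0019 0.1266] roll10 0.0011767688399129637 z [-0.0014  0.0006 -1.    ] q6 -0.08114726884345097 F [ 0.2309 -0.2891 -0.1032] grip 0.049952668667944816 0.0
[[-0.0016 -0.9642 -0.2652  0.0714]
 [ 1.     -0.0014 -0.0009  0.0001]
 [ 0.0005 -0.2652  0.9642 -0.1802]
 [ 0.      0.      0.      1.    ]]
[[281.4419 104.1902]
 [281.2579 224.7771]
 [460.8858  25.4731]
 [426.8456 272.5618]
 [293.0966 272.5269]
 [296.224   25.6313]]
```

View pics/w1.png

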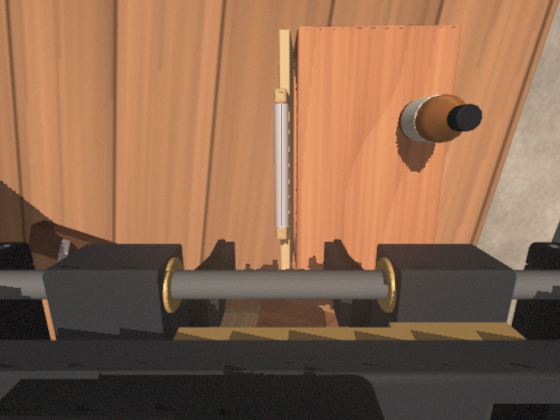

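The wrist view shows the bar at column 281, rows 103–228, right on the predicted line. The bottle at (440,118) is well off to the side, so I descend and grip.

```bash
python3 -m jog '[0.05,0.001,0.002,0.04,0,0.05,0,0,0.04,0,0.05,0,0,0.03,0,0.05,0,0,0.016,0,0.05,0,0,0,0,0.0,0,0,0,0,0,0,0,0,0,0,0,0,0,0,0,0,0,0,0,0,0,0,0,0]' 20
python3 - <<'E'
from h import *
goto(*where('wide',-.03,None,.003))
p=np.load('wide.npy');th=np.linspace(p[3],1.55,11);print(np.c_[th[1:],-.15*np.diff(np.sin(th)),-.15*np.diff(np.cos(th))])
E
```

```text
time: 4.3
position: [0.6361, 0.1538, 0.2089]
tool_rot: [0.654, 0.757, 0.0, 0.0]
ft_force: [0.1, 0.5, -0.4]
grip_width: 0.008
grip_force: 0.0
t 4.3 pos [0.6361 0.1538 0.2089] shift [ 0.0001 -0.0007  0.0012] roll10 -0.0018236559719644458 z [ 0.0002  0.     -1.    ] q6 -0.07862892013224565 F [ 0.1086  0.5077 -0.4364] grip 0.007972357152196134 0.0
[[ 0.2117 -0.0221  0.0031]
 [ 0.3604 -0.0214  0.0063]
 [ 0.5091 -0.0202  0.0094]
 [ 0.6578 -0.0186  0.0123]
 [ 0.8065 -0.0166  0.0149]
 [ 0.9552 -0.0142  0.0172]
 [ 1.1039 -0.0115  0.0191]
 [ 1.2526 -0.0085  0.0206]
 [ 1.4013 -0.0054  0.0216]
 [ 1.55   -0.0021  0.0222]]
```

```bash
python3 -m jog '[0,0,0,0,0,0,0,0,0,0]' 20
python3 - <<'E'
from h import *
import cv2
goto(*where('wide',-.03,None,.003))
ims=[robot.camera(c) for c in('wrist','scene')]
s=cv2.resize(ims[1][200:340,240:480],None,fx=2.33,fy=2.33)
cv2.imwrite('pics/w2.png',np.vstack([ims[0][60:330],cv2.resize(s,(560,326))]))
E
```

```text
time: 4.55
position: [0.6361, 0.1538, 0.2087]
tool_rot: [0.654, 0.757, -0.0, -0.0]
ft_force: [-0.5, 0.3, -0.0]
grip_width: 0.0007
grip_force: 0.0
t 4.55 pos [0.6361 0.1538 0.2087] shift [ 0.0001 -0.0007  0.001 ] roll10 -0.0014188369043252715 z [-0.0002  0.     -1.    ] q6 -0.07864250868957186 F [-0.4917  0.2881 -0.025 ] grip 0.0006899064273841359 0.0
```

View pics/w2.png

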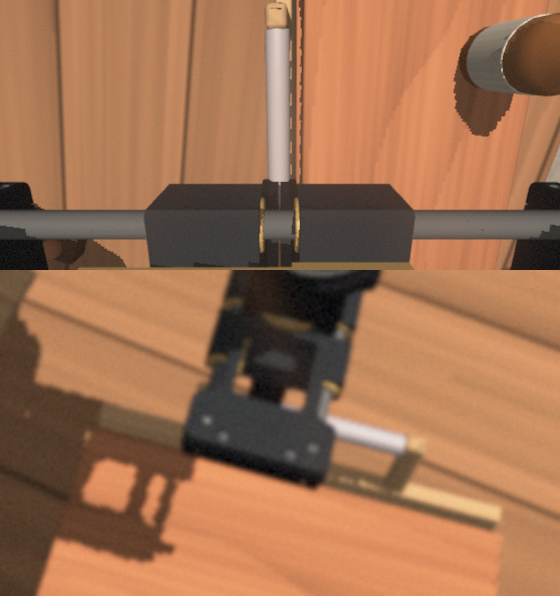

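Run:
```python
from h import *
import cv2
m=robot.camera_model('wrist');o=robot.get_obs();T=np.eye(4);T[:3,:3]=Ro.from_quat(o['tool_rot']).as_matrix();T[:3,3]=o['position']
tc=np.array(m['tool_from_camera']);K=lambda P:np.c_[P[:,0]/P[:,2]*m['fx']+m['cx'],P[:,1]/P[:,2]*m['fy']+m['cy']]
C=np.linalg.inv(T@tc);D=np.linalg.inv(tc)
p=np.load('wide.npy');bar,top,_=chest(p,.28)
for dz in(-.03,-.015,0,.015):
    P=(bar+[0,0,dz])@C[:3,:3].T+C[:3,3];print(dz,'ends',K(P)[0],K(P)[1],'width at + end',.014*m['fx']/P[0,2])
tips=np.array([[0,0,.022],[0.01,0,.022],[0,0,0],[0,0,-.02],[0,0,.003]]);print(K(tips@D[:3,:3].T+D[:3,3]))
im=robot.camera('wrist');cv2.imwrite('pics/w3.png',cv2.resize(im[60:300,200:360],(480,720))[:600])
print(robot.look_for('wrist','wide_bar')[:1],robot.look_for('wrist','wide_flap')[:1])
```

```text
-0.03 ends [277.9718  94.9207] [278.4015 264.534 ] width at + end 21.56277963742953
-0.015 ends [277.8744  92.6186] [278.3466 273.7696] width at + end 23.229259141501814
0 ends [277.7607  89.9309] [278.284  284.3116] width at + end 25.174901496845823
0.015 ends [277.6263  86.7518] [278.2119 296.4582] width at + end 27.476265740339084
[[279.2159 232.2177]
 [279.1943 218.3259]
 [279.2188 244.0499]
 [279.2221 257.318 ]
 [279.2184 242.2854]]
[{'extent': [281.9, 121.7, 30.1, 242.3], 'conf': 0.8}] [{'extent': [282.4, 123.2, 30.6, 241.5], 'conf': 0.79}]
```

View pics/w3.png

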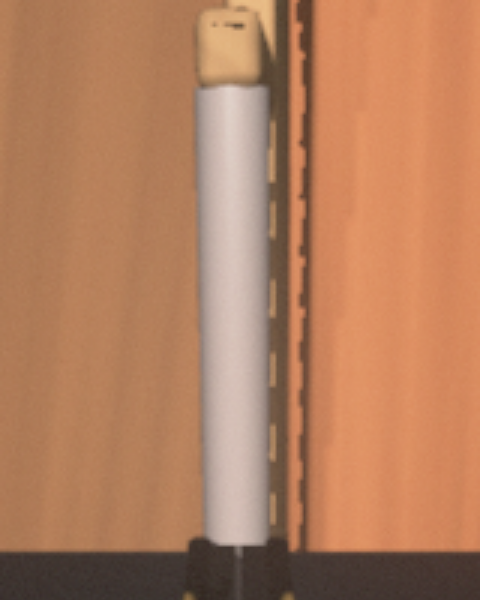

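The jaws closed on nothing. The picture puts the fingertips higher than the bar, so they appear to end well short of the stated tip point. I'll reopen, go 20 mm lower (safe either way) and close again.

```bash
python3 -m jog '[0.05,0,0,0,0,0.05,0,0,0,0,0.05,0,0,0,0,0.05,0,0,0,0,0.05,0,0,0.005,0,0.05,0,0,0.005,0,0.05,0,0,0.005,0,0.05,0,0,0.005,0,0.05,0,0,0,0,0,0,0,0,0,0,0,0,0,0,0,0,0,0,0,0,0,0,0,0,0,0,0,0,0,0,0,0,0,0,0,0,0,0,0,0,0,0,0,0]' 20
python3 - <<'E'
from h import *
import cv2
goto(*where('wide',-.03,None,.003))
im=robot.camera('wrist');cv2.imwrite('pics/w4.png',im[:360])
E
```

```text
time: 6.92
position: [0.6359, 0.1538, 0.1888]
tool_rot: [0.654, 0.757, -0.0, -0.0]
ft_force: [-0.5, 0.2, 0.9]
grip_width: 0.0119
grip_force: 19.4
t 6.925 pos [0.6359 0.1538 0.1888] shift [ 0.0001 -0.0005 -0.0189] roll10 -0.0008635118468495659 z [-0.0003 -0.0001 -1.    ] q6 -0.07864335427730365 F [-0.4774  0.2087  0.904 ] grip 0.0118816815173854 19.425282776355743
```

The grip now reads 11.9 mm at 19 N, so only the tips hold the bar's upper part. That puts the real tips about 42 mm shorter than stated, as the picture suggested. I'll reopen, go 12 mm lower and regrip.

```bash
python3 -m jog '[0.04,0,0,0,0,0.04,0,0,0,0,0.04,0,0,0,0,0.04,0,0,0.004,0,0.04,0,0,0.004,0,0.04,0,0,0.004,0,0.04,0,0,0,0,0,0,0,0,0,0,0,0,0,0,0,0,0,0,0,0,0,0,0,0,0,0,0,0,0,0,0,0,0,0,0]' 20
python3 - <<'E'
from h import *
goto(*where('wide',-.03,None,-.028))
E
```

```text
t 6.975 pos [0.6359 0.1538 0.1888] shift [ 0.0001 -0.0005  0.0121] roll10 -0.0007184531832542185 z [-0.0003 -0.0001 -1.    ] q6 -0.07865543605356859 F [-1.3996 -0.4505  1.5137] grip 0.01148618476418458 19.4370836019516invalid input at $: expected a multiple of 5 numbers
```

```bash
python3 -m jog '[0.04,0,0,0,0,0.04,0,0,0,0,0.04,0,0,0,0,0.04,0,0,0.004,0,0.04,0,0,0.004,0,0.04,0,0,0.004,0,0.04,0,0,0,0,0,0,0,0,0,0,0,0,0,0,0,0,0,0,0,0,0,0,0,0]' 20
```

```text
time: 8.35
position: [0.636, 0.1538, 0.1769]
tool_rot: [0.654, 0.757, -0.0, 0.0]
ft_force: [-0.2, -0.5, 0.5]
grip_width: 0.0135
grip_force: 20.0
```

```bash
python3 -m jog '[0,0,0,0,0,0,0,0,0,0]' 20
```

```text
time: 8.6
position: [0.6361, 0.1538, 0.1769]
tool_rot: [0.654, 0.757, -0.0, 0.0]
ft_force: [-0.8, -0.1, 0.6]
grip_width: 0.0135
grip_force: 20.0
```

The grip is full at 13.5 mm and 20 N. I start the arc.

```bash
python3 -m jog '[0,0,-0.011,0.0013,0,0,0,-0.011,0.0018,0,0,0,-0.0107,0.0028,0,0,0,-0.0107,0.0035,0,0,0,-0.010,0.0045,0,0,0,-0.010,0.005,0,0,0,0,0,0]'
```

```text
time: 9.48
position: [0.5704, 0.144, 0.1565]
tool_rot: [0.654, 0.757, -0.002, -0.002]
ft_force: [-0.9, -2.3, -1.2]
grip_width: 0.0133
grip_force: 20.0
```

```bash
python3 -m jog '[0,0,-0.0095,0.006,0,0,0,-0.009,0.0063,0,0,0,-0.0085,0.0073,0,0,0,-0.008,0.0076,0,0,0,-0.0073,0.0084,0,0,0,-0.007,0.0088,0,0,0,-0.006,0.0094,0,0,0,-0.0055,0.0097,0,0,0,0,0,0]'; python3 -c "
from h import *
goto(*where('wide',-.03,1.104,-.028))"
```

```text
time: 10.6
position: [0.5128, 0.1355, 0.0928]
tool_rot: [0.654, 0.757, -0.0, -0.0]
ft_force: [5.8, -3.2, -5.9]
grip_width: 0.0134
grip_force: 20.0
t 10.6 pos [0.5128 0.1355 0.0928] shift [ 0.0003 -0.0006 -0.0017] roll10 -0.0016848502255591257 z [-0.0008 -0.0003 -1.    ] q6 -0.09745379280931458 F [ 5.8475 -3.1743 -5.8936] grip 0.013388059888689217 19.976216554641724
```

```bash
python3 -m jog '[0,0,-0.0043,0.0103,0,0,0,-0.0043,0.0103,0,0,0,-0.0027,0.0108,0,0,0,-0.0027,0.0108,0,0,0,-0.001,0.011,0,0,0,-0.001,0.0095,0,0,0,0,0,0]'; python3 -c "
from h import *
goto(*where('wide',-.03,1.55,-.028))"
```

```text
time: 11.48
position: [0.4996, 0.1338, 0.0315]
tool_rot: [0.654, 0.756, 0.002, 0.002]
ft_force: [7.7, -1.4, 1.3]
grip_width: 0.0132
grip_force: 20.0
t 11.475 pos [0.4996 0.1338 0.0315] shift [ 0.0001 -0.0032  0.0014] roll10 -0.003657393867905867 z [ 0.0049  0.0007 -1.    ] q6 -0.10060113574819816 F [ 7.7219 -1.4211  1.279 ] grip 0.013247036042598874 20.011466145515442
```

```bash
python3 -m jog '[0.045,0,0,0,0,0.045,0,0,0,0,0.045,0,0,0,0,0.045,0,0,0,0,0.045,0,0,-0.03,0,0.045,0,0,-0.05,0,0.045,0,0,-0.05,0,0.045,0,0,-0.05,0.8,0.045,0,0,0,0.74,0.045,0,0,0,0]'
python3 - <<'E'
from h import *
import cv2
goto(*where('narrow',0,None,-.028))
w=where('wide',0,1.55)[0]
p=np.load('wide.npy')
for th in(1.4,1.5,1.57):
    p[3]=th;print(th,proj('scene',chest(p,.28)[0]).ravel(),proj('top',chest(p,.28)[0]).ravel())
a=robot.camera('scene');b=robot.camera('top');cv2.imwrite('pics/s2.png',np.hstack([cv2.resize(a[140:340,220:500],(400,286)),cv2.resize(b[140:340,80:360],(400,286))]))
E
```

```text
time: 12.72
position: [0.4966, 0.1336, 0.2119]
tool_rot: [0.749, 0.663, -0.0, -0.0]
ft_force: [0.3, -0.4, 0.3]
grip_width: 0.0447
grip_force: 0.0
t 12.725 pos [0.4966 0.1336 0.2119] shift [-0.2821  0.0154  0.1312] roll10 0.015543938366403512 z [-0.0006  0.0001 -1.    ] q6 0.16677343135797532 F [ 0.3288 -0.3702  0.2839] grip 0.04466483989058998 0.0
1.4 [406.7692 237.4888 343.6239 221.4393] [168.0054 273.5166 223.0086 264.8828]
1.5 [405.131  240.5118 342.9846 224.6374] [169.909  274.334  223.9702 265.842 ]
1.57 [403.9317 242.9829 342.4417 227.2132] [171.168  274.4902 224.5756 266.099 ]
```

View pics/s2.png

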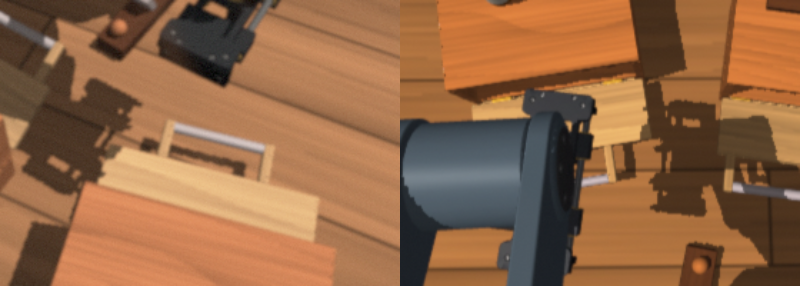

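The wide flap is level: its bar in the scene view runs from about (342,231) to (404,245), which matches 1.57 rad. Now the narrow bar.

```bash
python3 -m jog '[0.045,-0.047,0.0025,0,0,0.045,-0.047,0.0025,0,0,0.045,-0.047,0.0026,0,0,0.045,-0.047,0.0026,0,0,0.045,-0.047,0.0026,0,0,0.045,-0.047,0.0026,0,0,0.045,0,0,0,0,0.045,0,0,0,0]'
python3 - <<'E'
from h import *
import cv2
goto(*where('narrow',0,None,-.028))
im=robot.camera('wrist');m=robot.camera_model('wrist')
o=robot.get_obs();T=np.eye(4);T[:3,:3]=Ro.from_quat(o['tool_rot']).as_matrix();T[:3,3]=o['position']
C=np.linalg.inv(T@np.array(m['tool_from_camera']))
for th in(1.1,1.2,1.3):
    bar=chest(np.r_[np.load('narrow.npy')[:3],th],.18)[0];P=bar@C[:3,:3].T+C[:3,3]
    uv=np.c_[P[:,0]/P[:,2]*m['fx']+m['cx'],P[:,1]/P[:,2]*m['fy']+m['cy']];print(th,uv.ravel())
    if th==1.2: cv2.polylines(im,[np.round(uv).astype(int)],False,(0,255,0),1)
cv2.imwrite('pics/w5.png',im)
th=np.linspace(np.load('narrow.npy')[3],-.03,9);print(np.c_[th[1:],-.15*np.diff(np.sin(th)),-.15*np.diff(np.cos(th))])
E
```

```text
time: 13.82
position: [0.4771, -0.1475, 0.2107]
tool_rot: [0.749, 0.662, -0.0, -0.002]
ft_force: [-0.1, 0.6, -0.3]
grip_width: 0.0451
grip_force: 0.0
t 13.825 pos [ 0.4771 -0.1475  0.2107] shift [-0.0009  0.0009  0.13  ] roll10 0.006754101325517044 z [-0.0025  0.002  -1.    ] q6 -0.4014222415197622 F [-0.1243  0.6258 -0.3443] grip 0.04512996246194784 0.0
1.1 [287.3039 140.4465 286.333  270.383 ]
1.2 [280.0288 139.7092 279.8506 264.1255]
1.3 [274.9334 139.0154 275.2662 258.169 ]
[[ 1.0505  0.0099 -0.0209]
 [ 0.8961  0.013  -0.0191]
 [ 0.7418  0.0158 -0.0169]
 [ 0.5874  0.0182 -0.0143]
 [ 0.4331  0.0202 -0.0113]
 [ 0.2787  0.0217 -0.0081]
 [ 0.1244  0.0227 -0.0046]
 [-0.03    0.0231 -0.0011]]
```

View pics/w5.png

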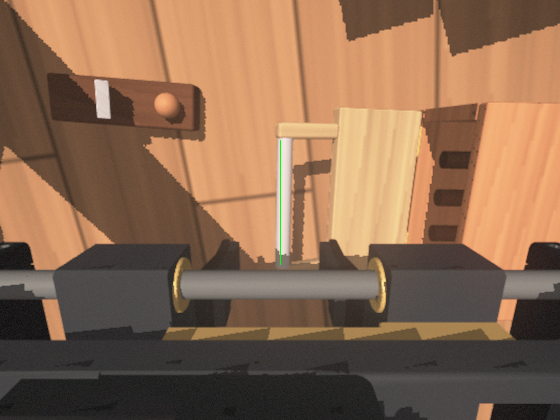

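The wrist view shows the narrow bar at about column 285, rows 138–265, some 4 mm further in than predicted. That gives an angle near 1.14 rad. I descend and grip.

```bash
python3 -m jog '[0.045,0,0.004,0.04,0,0.045,0,0,0.04,0,0.045,0,0,0.03,0,0.045,0,0,0.016,0,0.045,0,0,0,0,0.0,0,0,0,0,0,0,0,0,0,0,0,0,0,0,0,0,0,0,0,0,0,0,0,0,0,0,0,0,0,0,0,0,0,0]' 20
```

```text
time: 15.38
position: [0.4802, -0.1485, 0.0856]
tool_rot: [0.749, 0.662, -0.001, -0.001]
ft_force: [-5.6, -0.6, 3.7]
grip_width: 0.0134
grip_force: 19.9
```

```bash
python3 -m jog '[0,0,0.005,-0.0107,0,0,0,0.006,-0.0102,0,0,0,0.0065,-0.0093,0,0,0,0.007,-0.0087,0,0,0,0.0078,-0.0082,0,0,0,0.0083,-0.0076,0,0,0,0.009,-0.0069,0,0,0,0.0092,-0.0063,0,0,0,0,0,0]'
```

```text
time: 16.5
position: [0.5333, -0.1558, 0.1552]
tool_rot: [0.749, 0.663, -0.006, -0.005]
ft_force: [-19.0, -2.1, 21.3]
grip_width: 0.0128
grip_force: 20.0
```

Force is about 28 N radially outward and only about 5 N along the arc, so I ease outward a few mm before going on.

```bash
python3 -m jog '[0,0,-0.002,-0.004,0,0,0,0,0,0]'
```

```text
time: 16.75
position: [0.5365, -0.1563, 0.1577]
tool_rot: [0.749, 0.662, -0.002, -0.001]
ft_force: [-5.7, -3.1, 3.6]
grip_width: 0.0133
grip_force: 20.0
```

Relaxed. Continuing the arc.

```bash
python3 -m jog '[0,0,0.01,-0.0056,0,0,0,0.01,-0.005,0,0,0,0.0105,-0.0042,0,0,0,0.0107,-0.0035,0,0,0,0.011,-0.0025,0,0,0,0,0,0]'; python3 -c "
from h import *
goto(*where('narrow',0,0,-.025))"
```

```text
time: 17.5
position: [0.5911, -0.1635, 0.1794]
tool_rot: [0.749, 0.662, -0.0, 0.002]
ft_force: [-3.0, -2.7, 5.9]
grip_width: 0.0133
grip_force: 20.0
t 17.5 pos [ 0.5911 -0.1635  0.1794] shift [ 0.0011  0.0255 -0.0005] roll10 0.006428293398165702 z [ 0.0017 -0.0026 -1.    ] q6 -0.3270505956372868 F [-3.0322 -2.7155  5.8994] grip 0.013304777139245404 20.00716745853424
```

```bash
python3 -m jog '[0,0,0.011,-0.0014,0,0,0,0.01,-0.0005,0,0,0,0.004,0,0,0,0,0.002,0,0,0,0,0,0,0]'; python3 -c "
from h import *
goto(*where('narrow',0,0,-.025))"
```

```text
time: 18.12
position: [0.6168, -0.1671, 0.1809]
tool_rot: [0.749, 0.662, -0.001, 0.001]
ft_force: [-3.8, -4.0, 3.7]
grip_width: 0.0136
grip_force: 20.0
t 18.125 pos [ 0.6168 -0.1671  0.1809] shift [ 0.0015 -0.0005  0.0009] roll10 0.005670682522873982 z [-0.     -0.0029 -1.    ] q6 -0.3132843989208154 F [-3.8048 -3.9878  3.6676] grip 0.013632571370480906 20.022896826267242
```

```bash
python3 -m jog '[0,0,0.003,0,0,0,0,0,0,0]'; python3 -m jog '[0.05,0,0,0,0,0.05,0,0,0,0,0.05,0,0,0,0,0.05,0,0,0,0,0.05,0,0,-0.02,0,0.05,0,0,-0.04,0,0.05,0,0,-0.05,0,0.05,0,-0.05,-0.02,0,0.05,0,-0.05,0,0,0.05,0,-0.04,0,0,0.05,0,0,0,0]'
python3 - <<'E'
from h import *
import cv2
for th in(0,.1,.2):
    p=np.load('narrow.npy');p[3]=th;print(th,proj('scene',chest(p,.18)[0]).ravel(),proj('top',chest(p,.18)[0]).ravel())
p=np.load('wide.npy');p[3]=1.57;print(proj('scene',chest(p,.18)[0]).ravel())
o=robot.get_obs();print(o['time'],o['ft_force'])
a=robot.camera('scene');cv2.imwrite('pics/s3.png',a)
E
```

```text
time: 18.38
position: [0.6179, -0.1672, 0.1808]
tool_rot: [0.749, 0.662, -0.002, -0.001]
ft_force: [-7.3, -4.1, 6.3]
grip_width: 0.013
grip_force: 20.0
time: 19.75
position: [0.4785, -0.1475, 0.3106]
tool_rot: [0.75, 0.662, -0.0, -0.001]
ft_force: [-0.7, 0.9, 0.4]
grip_width: 0.0498
grip_force: 0.0
0 [206.9019 193.1494 152.0134 162.7559] [325.3509 198.6846 387.5847 205.8824]
0.1 [212.3939 187.1767 157.7504 157.3168] [324.5631 206.3874 386.9438 213.6099]
0.2 [217.8393 181.8929 163.5187 152.5704] [323.6759 214.1687 386.0766 221.4015]
[403.9317 242.9829 342.4417 227.2132]
19.75 [-0.6593  0.8652  0.358 ]
```

View pics/s3.png

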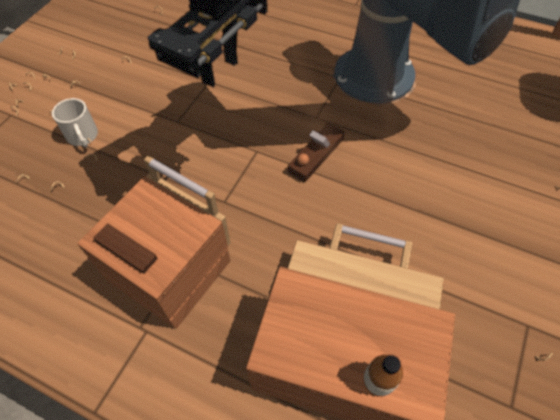

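The narrow bar runs from (153,162) to (207,193), which matches 0 rad. The wide bar runs from (342,229) to (404,244), which matches 1.57 rad. The gripper is clear of everything.

```bash
python3 -c "
from rig import robot
print(robot.hand_in())"
```

```text
the job is handed in; nothing more can be done
None
```

I handed the job in at about 20 s on the robot's clock: the last picture shows the narrow flap shut (about 0 rad), the wide flap fully open (about 1.57 rad) and the arm clear, but no verdict came back.

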